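# Stand the finished preparations in their colour-coded dispensing holders

## Robot

A 6-joint arm with a two-finger parallel gripper is mounted at the origin on a cart in front of the work surface, level with it; the furniture and walls round the work are solid. World frame = base frame: x ahead of the robot, y to its left, z up, the work surface at z = 0. Lengths are in m, angles in rad, forces in N, time in s.
With the tool pointing down it reaches from about 0.25 to 0.775 m from the base axis. Payload 4 kg.
Tool frame: the origin (TCP) lies between the finger pads; the fingertips stand 14 mm ahead of it and the grasp point (between the pads) lies 5 mm behind it; z points along the fingers, y is the line along which they close (so a half turn about z gives the same grasp; the last joint's range is limited). The gripper opens to 94 mm and grips with 3 to 60 N. Pads are 16 mm wide; open, the fingers measure 119 mm over their backs; the gripper's body (75 mm by 177 mm) begins 78 mm behind the grasp point.
Start: joints at [-1.269, 0.087, 1.371, -0, 1.684, -0.103], TCP at [0.217, -0.506, 0.22] pointing down, gripper open.
Joint ranges: [-3.1, 3.1], [-0.76, 2.03], [0.27, 2.55], [-1.08, 4.22], [0.17, 2.65], [-2.57, 2.57]. Speed limits (rad/s): [2.79, 2.79, 3.14, 3.14, 3.14, 3.14].

## Interface

Orientations are given as [roll, pitch, yaw] about the fixed x, y, z axes, in that order (R = Rz(yaw) Ry(pitch) Rx(roll)).
In Python, from bench import robot, snapshot gives the robot as it stands.
- The arm moves only by the tool carry_out, never from a script. Its argument "motion" is text: rows parted by semicolons, each of 4 numbers parted by spaces: the shift along the tool's x, y, z each as a share of 0.15 m, from -1 to 1, then the turn about the tool's z as a share of 180 degrees, from -1 to 1. A call has exactly 8 rows; each row is the pose to reach, as a shift and turn from the pose commanded when the call began, along the tool's axes at that moment, turning the shorter way round; what a row does not reach only later rows make up. A row lasts 1/10 s, in which the tool goes at most 50 mm and 8.59 degrees, less where a joint would pass 70% of its speed; a pose out of reach is approached as far as the arm can. A call with a number of a shift or a turn outside -1 to 1 is refused whole. A call with a gripper value outside its range is refused whole. "grip" is the opening, from -1 (shut) to 1 (fully open), set as the call begins (left out, the last holds). The fingers move at their own pace and stop on an object; the grip force is fixed at half the most. Time passes only in rows, so rows that repeat a pose let the fingers close, or fill a call up. It gives the time, the measured TCP pose, the force, the opening and the grip force at its end, in the units of the state.
- robot.get_obs(): the state, without advancing time (a new reading comes with each control period).
- snapshot(name): name is "side" or "top"; returns a dict with "image" (420x560x3 uint8, red, green, blue), "fx", "fy", "cx", "cy" (pixels), "pose" (4x4, takes a point from camera to world coordinates). Camera axes: x right, y up, looking along -z (the intrinsics and any distortion apply to the point x, -y, -z); pixel columns grow to the right and rows downward; lengths in m; the calibration is good to about 2 mm. A picture is of the moment at which its call begins. There is no depth.
- robot.close_job(): hands the job in; it is judged then, once.
The state is a dict: "time": time; "joint_positions": joint angles; "qvel": joint speeds; "joint_torque": joint torques, N m; "tool_pos": TCP position; "ee_rot": TCP orientation; "wrist_force": force on the tool from outside, world axes, zero at the start; "wrist_torque": the same for the moment, N m; "width": finger opening in m; "finger_force": force on a finger pad.
Only numpy, scipy, OpenCV 4.12 (cv2) and the standard library are available. Lean on these libraries where they do the work, as an engineer would, in place of code of your own. Each camera call takes 0.05 s, during which the arm holds its last target. There are 200 camera calls.

## Task

Set the four finished preparations out for collection: stand each container upright and flat inside the round holder whose ring has the colour of its lid or cap - the blue-lidded, the red-lidded and the low white-lidded jar, and the brown bottle with the black cap. The red-lidded jar was left in the blue holder by mistake, so it has to move out first. Set the containers down rather than dropping them, never tip one over, and leave the timer and the label roll where they lie.

Things in the scene. Friction and masses are not known exactly. Their poses are not given: they have to be found in the camera images.
- jar_blue_mid (a point): small white jar with a blue screw lid, 50 mm across and 46 mm tall, round, loose, standing upright. This point is its centre, half-way up (23 mm above its underside), z along its axis upward. Grip it from above across its lid (the top 15 mm; e.g. 10 mm below the top), so that the fingertips stay above the holders' rims.
- jar_red_mid (a point): small white jar with a red screw lid, 45 mm across and 40 mm tall, round, loose, standing upright - at the start inside the blue holder. This point is its centre, half-way up (20 mm above its underside), z along its axis upward. Grip it from above across its lid (the top 15 mm; e.g. 10 mm below the top), so that the fingertips stay above the holders' rims.
- jar_white_mid (a point): low white jar with a plain white screw lid (not the 90 mm tall white jar with a blue stripe that stands at the back), 62 mm across and 58 mm tall, round, loose, standing upright. This point is its centre, half-way up (29 mm above its underside), z along its axis upward. Grip it from above across its lid (the top 15 mm; e.g. 10 mm below the top), so that the fingertips stay above the holders' rims.
- bottle_mid (a point): brown glass bottle with a black cap, 40 mm across and 86 mm tall, round, loose, standing upright. This point is its centre, half-way up (43 mm above its underside), z along its axis upward. The brown body, 40 mm across, reaches up to about 55 mm above the underside and then narrows to the cap; grip the body at about half height, from above.
- holder_blue: fixed round holder on the worktop: blue raised ring and blue floor on a thin dark grey flange 94 mm across; at the start the red-lidded jar stands in it. The well inside the ring is 68 mm across; its floor lies 4 mm above the worktop and the ring's rim 9 mm above it. Origin: centre of its underside on the worktop, z up; its yaw means nothing.
- holder_red: fixed round holder on the worktop: red raised ring and red floor on a thin dark grey flange 88 mm across. The well inside the ring is 62 mm across; its floor lies 4 mm above the worktop and the ring's rim 9 mm above it. Origin: centre of its underside on the worktop, z up; its yaw means nothing.
- holder_white: fixed round holder on the worktop: white raised ring and white floor on a thin dark grey flange 106 mm across. The well inside the ring is 80 mm across; its floor lies 4 mm above the worktop and the ring's rim 9 mm above it. Origin: centre of its underside on the worktop, z up; its yaw means nothing.
- holder_black: fixed round holder on the worktop: black raised ring and black floor on a thin pale metal flange 84 mm across. The well inside the ring is 58 mm across; its floor lies 4 mm above the worktop and the ring's rim 9 mm above it. Origin: centre of its underside on the worktop, z up; its yaw means nothing.
- timer_mid (a point): white digital timer 66 x 66 x 19 mm lying on the front of the worktop, a bystander to leave alone; this point is its centre, 9 mm above the worktop
- label_roll_mid (a point): white roll of labels 70 mm across and 36 mm tall lying flat on the front of the worktop, a bystander to leave alone; this point is its centre, half-way up
Mind the look-alikes: they are no part of the job. Leave any green or turquoise look-alike of the part that bears jar_red_mid alone.

How it is judged:
By the outcome, as a careful person would: the job done as asked, in the order asked, and still so for the second after the job is handed in, with the robot touching nothing.
It also fails if it takes over 120 s, if anything falls off the work surface, if the arm or the gripper's body presses on something with over 40 N, if the wrist force passes 120 N, or if a joint passes its speed limit or range.

## Working session

There is one attempt and no reset: what is moved stays moved. The work goes in short steps, Python scripts to look and compute and a tool call to move; the robot and the scene stay as the last step left them, time stands still between calls to the robot, and variables do not carry over. Pictures are saved under pics/ and viewed, at most 14 in all, crops included, and the job is handed in when it is done.

Besides the shell and the picture viewer there is one more tool, called in YAML: its name, and indented under it one key for each argument. carry_out: Moves the arm, as the interface text tells. Shift numbers are shares of 0.15 m and turn numbers shares of 180 degrees, none past 1 either way. Its arguments: {"type":"object","properties":{"motion":{"type":"string"},"grip":{"type":"number"}},"required":["motion"]}

```bash
ls; mkdir -p pics; python3 - <<'E'
from bench import robot, snapshot
import cv2,numpy as np
for n in("top","side"):
    s=snapshot(n); cv2.imwrite(f"pics/{n}0.png",s["image"][:,:,::-1]); print(n,s["fx"],s["fy"],s["cx"],s["cy"],np.round(s["pose"],3).tolist(),[k for k in s])
o=robot.get_obs();print(o["tool_pos"],o["ee_rot"],o["width"])
E
```

```text
pics
top 485.0103044396739 485.0103044396739 284.55439535373534 205.29861103144057 [[-0.044, 0.975, -0.216, 0.188], [-0.999, -0.043, 0.012, 0.077], [0.002, 0.216, 0.976, 1.346], [0.0, 0.0, 0.0, 1.0]] ['image', 'fx', 'fy', 'cx', 'cy', 'pose']
side 387.46599229000213 387.46599229000213 272.77076985557267 210.64195563995827 [[-0.863, 0.27, -0.426, -0.022], [-0.505, -0.459, 0.731, 0.949], [0.002, 0.847, 0.532, 0.688], [0.0, 0.0, 0.0, 1.0]] ['image', 'fx', 'fy', 'cx', 'cy', 'pose']
[ 0.21645577 -0.50511406  0.21843856] [-3.13964078e+00 -1.63744380e-04  4.04797350e-01] 0.09385825126270944
```

View pics/top0.png

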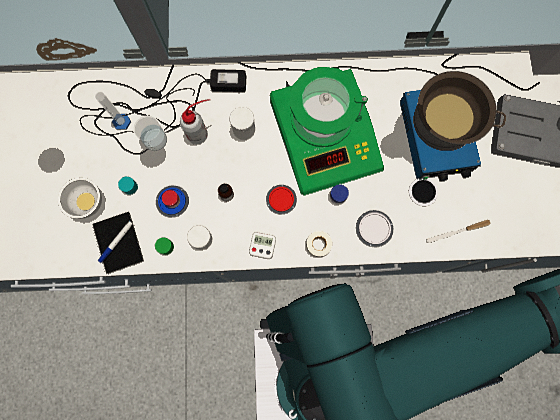

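View pics/side0.png

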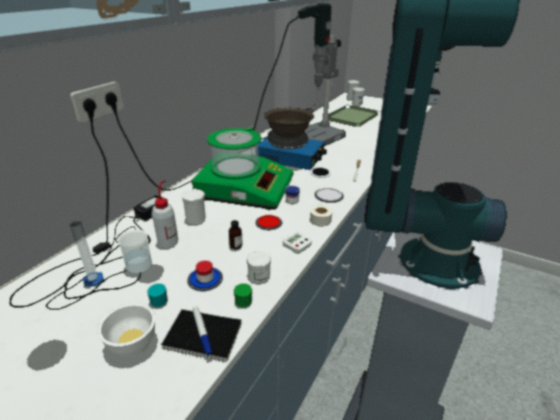

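Top view: red jar in the blue holder (171,200), blue jar (339,193), low white jar (199,237), bottle (225,191). Holders: red (282,199), white (375,228), black (424,192). Timer is at (263,244) and the label roll at (319,243). Look-alikes: the green-lidded (164,245) and turquoise (127,184) jars, plus the tall white jar (242,120). The red lid at (171,200) sits on the blue ring, so that is the jar meant. I'll confirm it in a crop while segmenting.

```bash
cat >h.py <<'E'
import cv2,numpy as np
from bench import robot,snapshot
def ray(s,u,v,z):
    d=s["pose"][:3,:3]@np.array([(u-s["cx"])/s["fx"],-(v-s["cy"])/s["fy"],-1]);c=s["pose"][:3,3]
    return (c+d*(z-c[2])/d[2])[:2]
def proj(s,p):
    q=s["pose"][:3,:3].T@(np.array(p)-s["pose"][:3,3]);return s["cx"]+s["fx"]*q[0]/-q[2],s["cy"]-s["fy"]*q[1]/-q[2]
def seg(s,fn,u,v,r):
    im=s["image"].astype(int);R,G,B=im[...,0],im[...,1],im[...,2]
    m=fn(R,G,B);w=np.zeros_like(m);w[v-r:v+r+1,u-r:u+r+1]=1
    m=(m&w).astype(np.uint8);n,l,st,c=cv2.connectedComponentsWithStats(m)
    if n<2:return None
    i=1+st[1:,4].argmax();cs,_=cv2.findContours((l==i).astype(np.uint8),cv2.RETR_EXTERNAL,cv2.CHAIN_APPROX_NONE)
    h=cv2.convexHull(cs[0]).reshape(-1,2);x,y,ww,hh=st[i,:4]
    M=cv2.moments(cv2.fillConvexPoly(np.zeros(m.shape,np.uint8),h,1),True)
    return M["m10"]/M["m00"],M["m01"]/M["m00"],ww,hh
E
python3 - <<'E'
from h import *
s=snapshot("top")
red=lambda R,G,B:(R>110)&(G<80)&(B<80)
blue=lambda R,G,B:(B>R+30)&(B>G+20)
dark=lambda R,G,B:(R+G+B<150)
grey=lambda R,G,B:(R+G+B<480)
L=[("red lid",red,171,198,14,.044),("holder_blue",lambda R,G,B:blue(R,G,B)|red(R,G,B),171,201,22,.007),("blue lid",blue,339,193,14,.046),
("bottle cap",dark,225,190,12,.086),("holder_red",red,282,199,20,.009),("holder_black",dark,424,191,18,.009),("holder_white flange",grey,375,228,24,.002),
("white jar",lambda R,G,B:R+G+B<560,199,237,17,.03),("label",lambda R,G,B:R+G+B<560,319,243,15,.036)]
for n,f,u,v,r,z in L:
    q=seg(s,f,u,v,r); print(n,np.round(q,1),np.round(ray(s,q[0],q[1],z),4)) if q else print(n,q)
im=s["image"][:,:,::-1]
a=cv2.resize(im[165:270,110:260],None,fx=4,fy=4,interpolation=2)[:,:600];b=cv2.resize(im[165:270,260:460],None,fx=4,fy=4,interpolation=2)
cv2.imwrite("pics/ca.png",a);cv2.imwrite("pics/cb.png",b)
E
```

```text
red lid [169.3 197.3  16.   16. ] [0.5122 0.3781]
holder_blue [171.3 200.4  28.   28. ] [0.512 0.381]
blue lid [339.2 192.7  18.   17. ] [ 0.5044 -0.0911]
bottle cap [225.  191.2  16.   16. ] [0.5121 0.2195]
holder_red [281.  198.4  25.   25. ] [0.5039 0.0701]
holder_black [423.3 191.   24.   23. ] [ 0.5079 -0.3352]
holder_white flange [374.1 228.3  38.   37. ] [ 0.408  -0.1877]
white jar [201.2 240.2  25.   24. ] [0.391  0.2934]
label [314.2 249.5  24.   20. ] [ 0.3513 -0.0135]
```

View pics/ca.png

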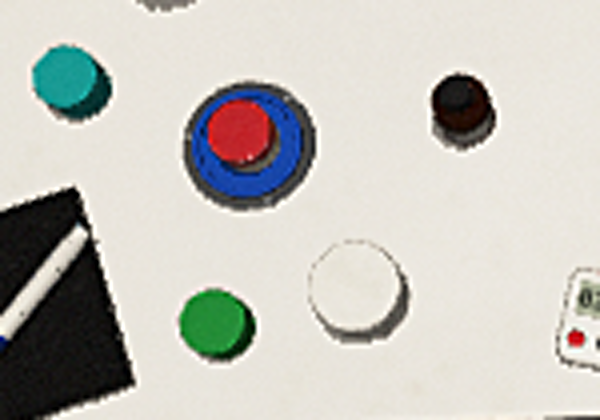

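View pics/cb.png

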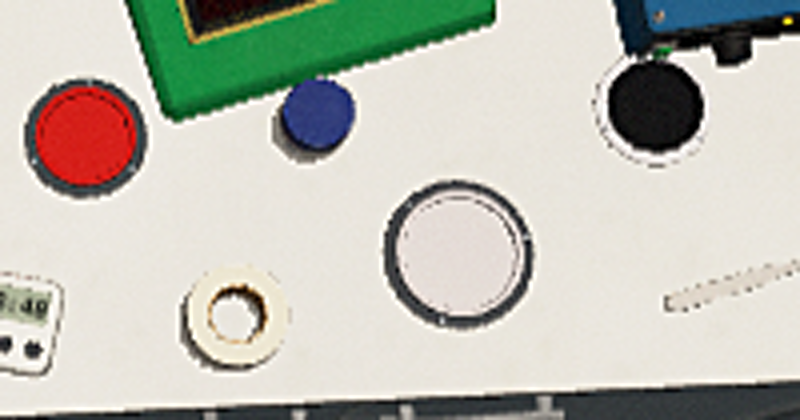

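Both crops confirm the identifications. The red lid on the blue ring is at (170,197), and the green (164,245) and turquoise (127,184) jars are the look-alikes. The low white lid is at (198,236) and the blue lid, close to the balance, at (339,193). Next I'll cross-check the positions in the side view.

```bash
python3 - <<'E'
from h import *
t=snapshot("top");s=snapshot("side")
L=[("red",169.6,197.4,.044,.0225),("hblue",171.8,201.0,.003,.047),("blue",339.1,193.0,.046,.025),("bottle",224.3,188.2,.086,.012),("white",198,236.2,.058,.031),
("hred",281.2,198.8,.003,.044),("hblack",423.3,191.2,.007,.032),("hwhite",374.1,228.2,.003,.053),("bal_corner",303,195,0.0,.003),("bal_right",383.5,172,.05,.003)]
k=4;u0,v0=140,165;im=cv2.resize(s["image"][v0:v0+150,u0:u0+200,::-1],None,fx=k,fy=k,interpolation=2)
for n,u,v,z,r in L:
    p=ray(t,u,v,z);print(n,np.round(p,4))
    a=np.linspace(0,6.28,40);c=np.array([proj(s,(p[0]+r*np.cos(b),p[1]+r*np.sin(b),z)) for b in a])
    cv2.polylines(im,[(((c-[u0,v0])+.5)*k-.5).round().astype(np.int32)],True,(0,255,255),1)
cv2.imwrite("pics/ov.png",im)
E
```

```text
red [0.5119 0.3773]
hblue [0.5113 0.3804]
blue [ 0.5035 -0.0906]
bottle [0.5204 0.2213]
white [0.398  0.2972]
hred [0.5041 0.0696]
hblack [ 0.5078 -0.3357]
hwhite [ 0.408  -0.1874]
bal_corner [0.5133 0.0069]
bal_right [ 0.5572 -0.2176]
```

View pics/ov.png

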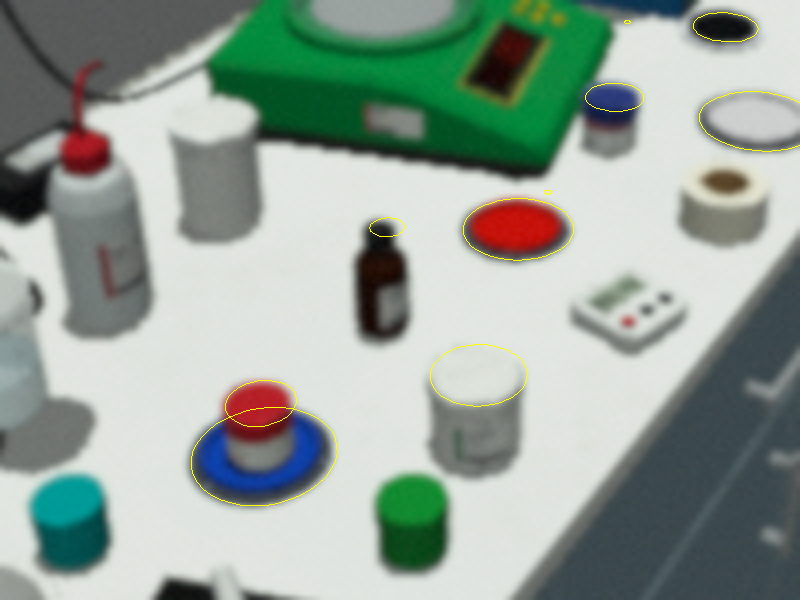

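The overlay agrees to about 2 mm. Moving off, first turning the tool to yaw 0.

carry_out:
  motion: "0.2 -0.08 0 0.03; 0.4 -0.16 0 0.06; 0.6 -0.24 0 0.09; 0.8 -0.32 0 0.12; 0.875 -0.35 0 0.129; 0.875 -0.35 0 0.129; 0.875 -0.35 0 0.129; 0.875 -0.35 0 0.129"
  grip: 1

```text
time: 1.05
tool_pos: [0.316, -0.4062, 0.2194]
ee_rot: [3.141, 0.0, -0.001]
wrist_force: [-0.6, 0.2, 0.1]
width: 0.0937
finger_force: 0.0
```

carry_out:
  motion: "0.03 -0.1 0 0; 0.06 -0.25 0 0; 0.09 -0.45 0 0; 0.12 -0.65 0 0; 0.15 -0.82 0 0; 0.18 -0.95 0 0; 0.2 -1 0 0; 0.2 -1 0 0"

```text
time: 1.85
tool_pos: [0.3468, -0.255, 0.2197]
ee_rot: [3.141, -0.0, 0.001]
wrist_force: [-0.5, -0.4, -0.4]
width: 0.0943
finger_force: 0.0
```

carry_out:
  motion: "0.03 -0.1 0 0; 0.06 -0.25 0 0; 0.09 -0.45 0 0; 0.12 -0.65 0 0; 0.15 -0.82 0 0; 0.18 -0.95 0 0; 0.2 -1 0 0; 0.2 -1 0 0"

```text
time: 2.65
tool_pos: [0.377, -0.1058, 0.2194]
ee_rot: [3.141, 0.0, 0.0]
wrist_force: [-0.8, 0.5, -0.7]
width: 0.0942
finger_force: 0.0
```

carry_out:
  motion: "0.03 -0.1 0 0; 0.06 -0.25 0 0; 0.09 -0.45 0 0; 0.12 -0.65 0 0; 0.15 -0.82 0 0; 0.18 -0.95 0 0; 0.2 -1 0 0; 0.2 -1 0 0"

```text
time: 3.45
tool_pos: [0.4072, 0.0439, 0.2192]
ee_rot: [3.141, 0.001, -0.0]
wrist_force: [0.1, -0.4, -0.2]
width: 0.094
finger_force: 0.0
```

carry_out:
  motion: "0.03 -0.1 0 0; 0.06 -0.25 0 0; 0.09 -0.45 0 0; 0.12 -0.65 0 0; 0.15 -0.82 0 0; 0.18 -0.95 0 0; 0.2 -1 0 0; 0.2 -1 0 0"

```text
time: 4.25
tool_pos: [0.4374, 0.1936, 0.2192]
ee_rot: [3.141, 0.001, -0.001]
wrist_force: [0.4, -0.2, -0.3]
width: 0.0941
finger_force: 0.0
```

carry_out:
  motion: "0.03 -0.1 0 0; 0.06 -0.25 0 0; 0.09 -0.45 0 0; 0.12 -0.65 0 0; 0.15 -0.82 0 0; 0.18 -0.95 0 0; 0.2 -1 0 0; 0.2 -1 0 0"

```text
time: 5.05
tool_pos: [0.4673, 0.3445, 0.219]
ee_rot: [3.141, 0.0, -0.0]
wrist_force: [0.2, -0.3, -0.6]
width: 0.0942
finger_force: 0.0
```

carry_out:
  motion: "0.1 -0.07 0.05 0; 0.2 -0.14 0.15 0; 0.3 -0.22 0.3 0; 0.3 -0.22 0.45 0; 0.3 -0.22 0.6 0; 0.3 -0.22 0.72 0; 0.3 -0.22 0.8 0; 0.3 -0.22 0.8 0"

```text
time: 5.85
tool_pos: [0.5111, 0.3756, 0.0973]
ee_rot: [3.139, 0.003, -0.002]
wrist_force: [-0.2, 0.4, -0.5]
width: 0.0939
finger_force: 0.0
```

carry_out:
  motion: "0 0 0.08 0; 0 0 0.16 0; 0 0 0.24 0; 0 0 0.32 0; 0 0 0.4 0; 0 0 0.46 0; 0 0 0.46 0; 0 0 0.46 0"

```text
time: 6.65
tool_pos: [0.5119, 0.3773, 0.0302]
ee_rot: [3.141, 0.0, -0.0]
wrist_force: [0.1, 0.1, 0.6]
width: 0.0942
finger_force: 0.0
```

```bash
python3 - <<'E'
from h import *
s=snapshot("side");cv2.imwrite("pics/s1.png",cv2.resize(s["image"][180:330,120:320,::-1],None,fx=4,fy=4,interpolation=2))
print(robot.get_obs()["tool_pos"])
E
```

```text
[0.51229489 0.37749678 0.0308655 ]
```

View pics/s1.png

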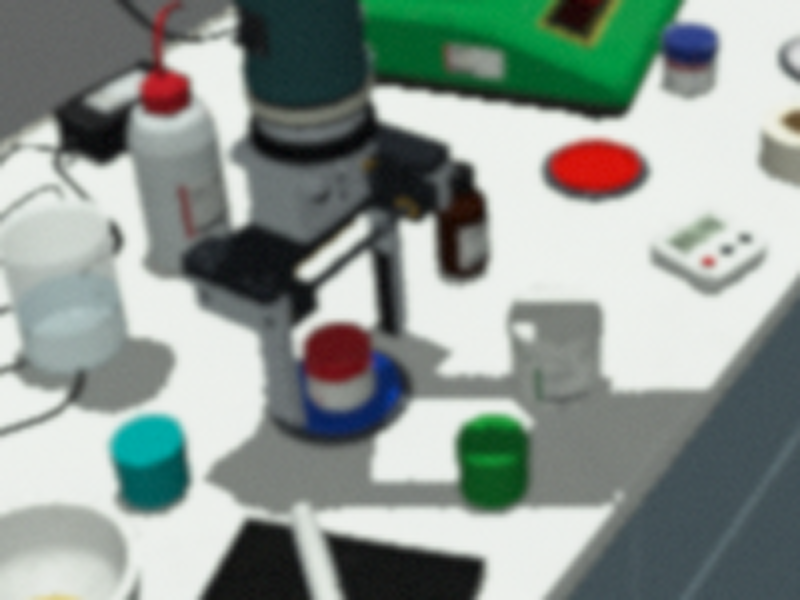

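The red lid (crop 338,350) lies between the fingers with room on both sides. Closing and lifting.

carry_out:
  motion: "0 0 0 0; 0 0 0 0; 0 0 0 0; 0 0 0 0; 0 0 0 0; 0 0 0 0; 0 0 0 0; 0 0 0 0"
  grip: -1

```text
time: 7.5
tool_pos: [0.5119, 0.3773, 0.0304]
ee_rot: [3.142, 0.0, -0.0]
wrist_force: [-1.0, 1.1, -0.4]
width: 0.0428
finger_force: 30.0
```

carry_out:
  motion: "0 0 -0.02 0; 0 0 -0.08 0; 0 0 -0.16 0; 0 0 -0.26 0; 0 0 -0.36 0; 0 0 -0.45 0; 0 0 -0.5 0; 0 0 -0.5 0"

```text
time: 8.3
tool_pos: [0.5129, 0.3779, 0.1078]
ee_rot: [-3.14, -0.003, -0.0]
wrist_force: [1.2, -0.1, -1.5]
width: 0.0425
finger_force: 30.0
```

carry_out:
  motion: "0 0.02 -0.06 0; 0 0.06 -0.15 0; 0 0.12 -0.25 0; 0 0.2 -0.35 0; 0 0.28 -0.44 0; 0 0.35 -0.5 0; 0 0.4 -0.5 0; 0 0.42 -0.5 0"

```text
time: 9.1
tool_pos: [0.512, 0.3132, 0.1806]
ee_rot: [3.141, -0.0, -0.002]
wrist_force: [-0.6, 0.9, -1.2]
width: 0.0426
finger_force: 30.0
```

carry_out:
  motion: "0 0.06 0 0; 0 0.17 0 0; 0 0.3 0 0; 0 0.45 0 0; -0.02 0.6 0 0; -0.05 0.72 0 0; -0.05 0.8 0 0; -0.05 0.82 0 0"

```text
time: 9.9
tool_pos: [0.5043, 0.1899, 0.1804]
ee_rot: [3.141, -0.0, -0.002]
wrist_force: [0.6, 1.1, -1.2]
width: 0.0426
finger_force: 30.0
```

carry_out:
  motion: "0 0.06 0 0; 0 0.17 0 0; 0 0.3 0 0; 0 0.45 0 0; 0 0.6 0 0; 0 0.72 0 0; 0 0.8 0 0; 0 0.82 0 0"

```text
time: 10.7
tool_pos: [0.5044, 0.0675, 0.1804]
ee_rot: [3.142, -0.0, -0.001]
wrist_force: [-0.6, 0.4, -1.2]
width: 0.0428
finger_force: 30.0
```

carry_out:
  motion: "0 -0.014 0.06 0; 0 -0.014 0.17 0; 0 -0.014 0.32 0; 0 -0.014 0.48 0; 0 -0.014 0.62 0; 0 -0.014 0.73 0; 0 -0.014 0.8 0; 0 -0.014 0.8 0"

```text
time: 11.5
tool_pos: [0.5027, 0.0711, 0.0582]
ee_rot: [-3.141, 0.004, 0.001]
wrist_force: [0.7, 0.3, -1.2]
width: 0.0431
finger_force: 30.0
```

carry_out:
  motion: "0 0 0.05 0; 0 0 0.1 0; 0 0 0.14 0; 0 0 0.17 0; 0 0 0.185 0; 0 0 0.193 0; 0 0 0.193 0; 0 0 0.193 0"

```text
time: 12.3
tool_pos: [0.5045, 0.0704, 0.0318]
ee_rot: [3.142, -0.001, -0.001]
wrist_force: [-0.6, -0.9, -1.7]
width: 0.0428
finger_force: 30.0
```

carry_out:
  motion: "0 0 0.003 0; 0 0 0.006 0; 0 0 0.008 0; 0 0 0.01 0; 0 0 0.01 0; 0 0 0.01 0; 0 0 0.01 0; 0 0 0.01 0"

```text
time: 13.1
tool_pos: [0.5045, 0.0704, 0.0304]
ee_rot: [3.141, -0.0, -0.0]
wrist_force: [-1.6, -0.0, 3.8]
width: 0.0431
finger_force: 30.0
```

carry_out:
  motion: "0 0 0 0; 0 0 0 0; 0 0 0 0; 0 0 0 0; 0 0 0 0; 0 0 0 0; 0 0 0 0; 0 0 0 0"
  grip: 0.4

```text
time: 13.9
tool_pos: [0.5043, 0.0704, 0.03]
ee_rot: [3.141, -0.0, -0.0]
wrist_force: [0.1, -0.4, -0.1]
width: 0.0657
finger_force: 0.0
```

carry_out:
  motion: "0 0 -0.05 0; 0 0 -0.15 0; 0 0 -0.3 0; 0 0 -0.45 0; 0 0 -0.6 0; 0 0 -0.75 0; 0 0 -0.8 0; 0 0 -0.8 0"

```text
time: 14.7
tool_pos: [0.5052, 0.0704, 0.1517]
ee_rot: [-3.142, -0.004, -0.0]
wrist_force: [0.4, -0.7, -0.2]
width: 0.0657
finger_force: 0.0
```

```bash
python3 - <<'E'
from h import *
t=snapshot("top")
for n,f,u,v,r,z in [("blue lid",lambda R,G,B:(B>R+30)&(B>G+20),339,193,14,.046),("hblue",lambda R,G,B:(B>R+30)&(B>G+20),171,201,22,.007)]:
    q=seg(t,f,u,v,r); print(n,q and (np.round(q,1),ray(t,q[0],q[1],z)))
s=snapshot("side");cv2.imwrite("pics/s2.png",cv2.resize(s["image"][150:300,150:350,::-1],None,fx=3,fy=3,interpolation=2))
E
```

```text
blue lid (array([339.3, 192.7,  18. ,  17. ]), array([ 0.50418455, -0.09119742]))
hblue (array([171.3, 200.4,  28. ,  28. ]), array([0.51200287, 0.38096508]))
```

View pics/s2.png

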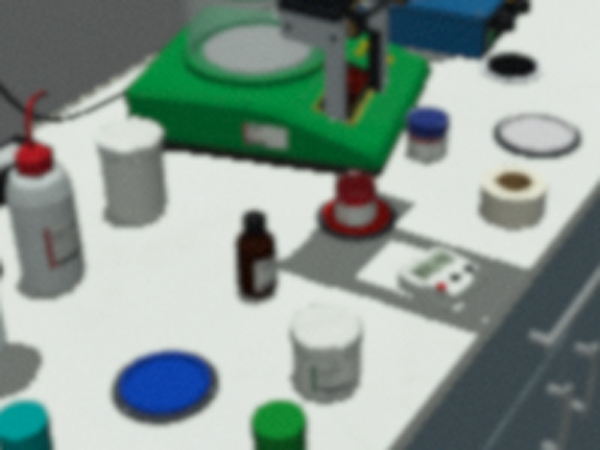

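The red jar stands in the red holder (crop 355,200). Next is the blue jar, with the fingers closing along the balance's front edge.

carry_out:
  motion: "0 0.1 0 -0.02; 0 0.25 0 -0.04; 0 0.42 0 -0.06; 0 0.6 0 -0.08; 0 0.77 0 -0.08; 0 0.92 0 -0.08; 0 1 0 -0.08; 0 1 0 -0.08"
  grip: 0.5

```text
time: 15.6
tool_pos: [0.5035, -0.0805, 0.1486]
ee_rot: [-3.14, 0.002, 0.249]
wrist_force: [1.2, 0.7, 0.3]
width: 0.07
finger_force: 0.0
```

carry_out:
  motion: "-0.019 0.074 0 0; -0.019 0.074 0.08 0; -0.019 0.074 0.18 0; -0.019 0.074 0.28 0; -0.019 0.074 0.36 0; -0.019 0.074 0.43 0; -0.019 0.074 0.43 0; -0.019 0.074 0.43 0"

```text
time: 16.4
tool_pos: [0.5043, -0.0909, 0.0855]
ee_rot: [-3.142, 0.0, 0.251]
wrist_force: [-0.8, 0.4, -0.0]
width: 0.0704
finger_force: 0.0
```

```bash
python3 - <<'E'
from h import *
print(robot.get_obs()["tool_pos"])
t=snapshot("top");s=snapshot("side");f=lambda i,u,v:cv2.resize(i["image"][v:v+90,u:u+100,::-1],None,fx=4,fy=4,interpolation=2)
cv2.imwrite("pics/s3.png",np.hstack([f(t,285,145),f(s,240,145)]))
E
```

```text
[ 0.50428985 -0.09090983  0.08546081]
```

View pics/s3.png

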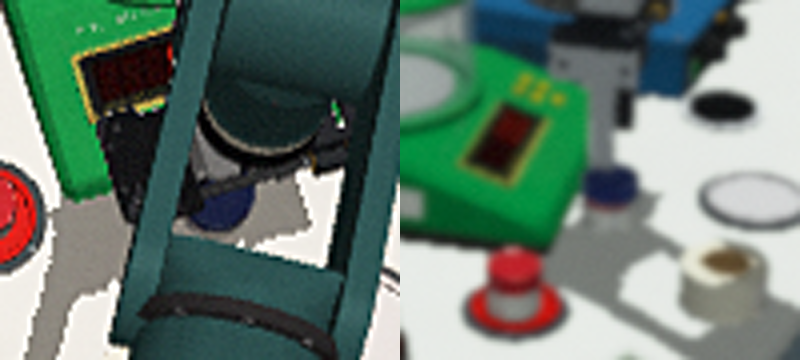

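The gripper is over the blue lid (side crop 610,185), with the near finger clear of the balance. Lowering and closing.

carry_out:
  motion: "0 0 0.06 0; 0 0 0.12 0; 0 0 0.18 0; 0 0 0.24 0; 0 0 0.3 0; 0 0 0.36 0; 0 0 0.36 0; 0 0 0.36 0"

```text
time: 17.3
tool_pos: [0.5041, -0.0911, 0.0312]
ee_rot: [-3.141, 0.001, 0.251]
wrist_force: [-0.0, -1.2, -0.8]
width: 0.0704
finger_force: 0.0
```

carry_out:
  motion: "0 0 0 0; 0 0 0 0; 0 0 0 0; 0 0 0 0; 0 0 0 0; 0 0 0 0; 0 0 0 0; 0 0 0 0"
  grip: -1

```text
time: 18.1
tool_pos: [0.5047, -0.0914, 0.0321]
ee_rot: [3.141, -0.001, 0.251]
wrist_force: [-0.7, -1.2, 2.4]
width: 0.0483
finger_force: 30.0
```

carry_out:
  motion: "0 0 -0.02 0; 0 0 -0.08 0; 0 0 -0.18 0; 0 0 -0.32 0; 0 0 -0.5 0; 0 0 -0.68 0; 0 0 -0.8 0; 0 0 -0.85 0"

```text
time: 18.9
tool_pos: [0.5051, -0.0911, 0.1616]
ee_rot: [3.14, -0.003, 0.251]
wrist_force: [-0.4, 0.3, -1.0]
width: 0.0482
finger_force: 30.0
```

carry_out:
  motion: "0.02 -0.06 -0.05 0; 0.05 -0.18 -0.1 0.01; 0.08 -0.32 -0.13 0.02; 0.12 -0.48 -0.13 0.04; 0.16 -0.64 -0.13 0.06; 0.2 -0.78 -0.13 0.08; 0.22 -0.88 -0.13 0.08; 0.23 -0.905 -0.13 0.08"

```text
time: 19.7
tool_pos: [0.5029, 0.0511, 0.1773]
ee_rot: [-3.141, 0.003, 0.002]
wrist_force: [0.5, 0.1, -1.3]
width: 0.0482
finger_force: 30.0
```

carry_out:
  motion: "0 -0.06 0 0; 0 -0.16 0 0; 0.01 -0.28 0 0; 0.02 -0.41 0 0; 0.02 -0.54 0 0; 0.02 -0.65 0 0; 0.02 -0.72 0 0; 0.02 -0.74 0 0"

```text
time: 20.5
tool_pos: [0.5068, 0.161, 0.1783]
ee_rot: [3.142, 0.0, 0.001]
wrist_force: [-0.5, -0.2, -0.6]
width: 0.0479
finger_force: 30.0
```

carry_out:
  motion: "0 -0.06 0 0; 0 -0.16 0 0; 0.01 -0.28 0 0; 0.02 -0.41 0 0; 0.02 -0.54 0 0; 0.02 -0.65 0 0; 0.02 -0.72 0 0; 0.02 -0.74 0 0"

```text
time: 21.3
tool_pos: [0.5099, 0.2721, 0.1783]
ee_rot: [3.141, 0.0, 0.001]
wrist_force: [0.1, -0.2, -0.5]
width: 0.0486
finger_force: 30.0
```

carry_out:
  motion: "0 -0.06 0 0; 0 -0.16 0 0; 0 -0.28 0 0; 0 -0.41 0 0; 0 -0.54 0 0; 0 -0.65 0 0; 0 -0.72 0 0; 0 -0.74 0 0"

```text
time: 22.1
tool_pos: [0.5098, 0.3835, 0.1781]
ee_rot: [3.141, 0.0, 0.001]
wrist_force: [-0.7, 0.4, -0.7]
width: 0.048
finger_force: 30.0
```

carry_out:
  motion: "0.013 0.02 0.06 0; 0.013 0.02 0.17 0; 0.013 0.02 0.32 0; 0.013 0.02 0.48 0; 0.013 0.02 0.62 0; 0.013 0.02 0.73 0; 0.013 0.02 0.8 0; 0.013 0.02 0.8 0"

```text
time: 22.9
tool_pos: [0.511, 0.3773, 0.056]
ee_rot: [3.139, 0.004, -0.002]
wrist_force: [0.9, -0.5, -0.9]
width: 0.0485
finger_force: 30.0
```

carry_out:
  motion: "0 0 0.04 0; 0 0 0.08 0; 0 0 0.11 0; 0 0 0.13 0; 0 0 0.14 0; 0 0 0.14 0; 0 0 0.14 0; 0 0 0.14 0"

```text
time: 23.7
tool_pos: [0.5122, 0.3791, 0.0378]
ee_rot: [-3.141, -0.001, -0.0]
wrist_force: [-0.3, 0.9, -0.5]
width: 0.0481
finger_force: 30.0
```

carry_out:
  motion: "0 0 0.002 0; 0 0 0.004 0; 0 0 0.006 0; 0 0 0.008 0; 0 0 0.008 0; 0 0 0.008 0; 0 0 0.008 0; 0 0 0.008 0"

```text
time: 24.5
tool_pos: [0.5121, 0.379, 0.0363]
ee_rot: [3.142, -0.0, -0.0]
wrist_force: [-0.8, -0.6, -0.6]
width: 0.0485
finger_force: 30.0
```

carry_out:
  motion: "0 0 0.002 0; 0 0 0.004 0; 0 0 0.006 0; 0 0 0.008 0; 0 0 0.01 0; 0 0 0.01 0; 0 0 0.01 0; 0 0 0.01 0"

```text
time: 25.3
tool_pos: [0.5122, 0.379, 0.0361]
ee_rot: [-3.141, -0.001, -0.0]
wrist_force: [-2.9, -1.4, 6.5]
width: 0.0483
finger_force: 30.0
```

Contact made. Releasing, rising and heading for the low white jar.

carry_out:
  motion: "0 0 0 0; 0 0 0 0; 0 0 0 0; 0 0 0 0; 0 0 0 0; 0 0 0 0; 0 0 0 0; 0 0 0 0"
  grip: 0.5

```text
time: 26.1
tool_pos: [0.5121, 0.379, 0.0348]
ee_rot: [3.142, -0.0, -0.0]
wrist_force: [0.1, -0.1, 0.2]
width: 0.0704
finger_force: 0.0
```

carry_out:
  motion: "0 0 -0.05 0; 0 0 -0.15 0; 0 0 -0.3 0; 0 0 -0.45 0; 0 0 -0.6 0; 0 0 -0.7 0; 0 0 -0.7 0; 0 0 -0.7 0"

```text
time: 26.9
tool_pos: [0.512, 0.379, 0.14]
ee_rot: [-3.141, -0.0, -0.0]
wrist_force: [0.9, -0.2, -0.9]
width: 0.0704
finger_force: 0.0
```

carry_out:
  motion: "-0.1 0.07 0 0; -0.22 0.16 0 0; -0.36 0.26 0 0; -0.5 0.36 0 0; -0.62 0.45 0 0; -0.72 0.52 0 0; -0.76 0.547 0 0; -0.76 0.547 0 0"
  grip: 0.8

```text
time: 27.7
tool_pos: [0.3971, 0.2965, 0.1388]
ee_rot: [3.141, 0.001, -0.001]
wrist_force: [0.3, 0.2, 0.6]
width: 0.0846
finger_force: 0.0
```

```bash
python3 - <<'E'
from h import *
print(robot.get_obs()["tool_pos"])
t=snapshot("top");s=snapshot("side");f=lambda i,u,v:cv2.resize(i["image"][v:v+100,u:u+100,::-1],None,fx=4,fy=4,interpolation=2)
cv2.imwrite("pics/s4.png",np.hstack([f(t,135,165),f(s,180,220)]))
E
```

```text
[0.39711857 0.2964743  0.13877105]
```

View pics/s4.png

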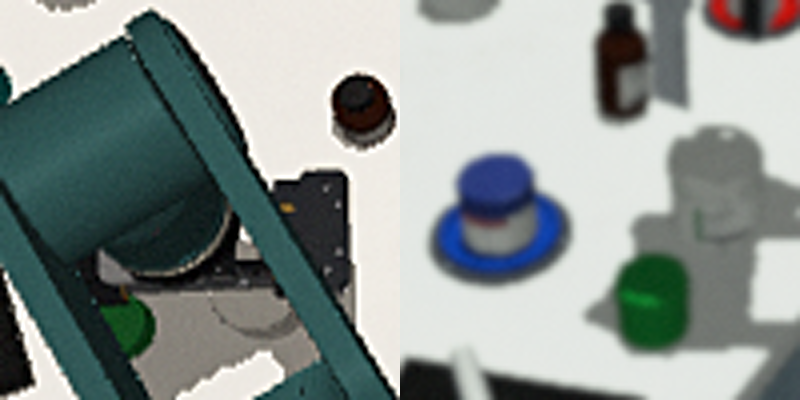

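The blue jar stands in the blue holder (side crop 500,215). Lowering onto the low white jar.

carry_out:
  motion: "0.007 0 0.08 0; 0.007 0 0.18 0; 0.007 0 0.28 0; 0.007 0 0.38 0; 0.007 0 0.48 0; 0.007 0 0.56 0; 0.007 0 0.64 0; 0.007 0 0.64 0"

```text
time: 28.6
tool_pos: [0.3979, 0.2963, 0.0413]
ee_rot: [3.139, 0.004, -0.0]
wrist_force: [0.2, -0.6, -0.4]
width: 0.0845
finger_force: 0.0
```

carry_out:
  motion: "0 0 0 0; 0 0 0 0; 0 0 0 0; 0 0 0 0; 0 0 0 0; 0 0 0 0; 0 0 0 0; 0 0 0 0"
  grip: -1

```text
time: 29.4
tool_pos: [0.3997, 0.2971, 0.0447]
ee_rot: [-3.141, -0.001, -0.0]
wrist_force: [-0.5, -2.0, 5.2]
width: 0.0606
finger_force: 30.0
```

carry_out:
  motion: "0 0 -0.02 0; 0 0 -0.08 0; 0 0 -0.18 0; 0 0 -0.32 0; 0 0 -0.5 0; 0 0 -0.68 0; 0 0 -0.8 0; 0 0 -0.8 0"

```text
time: 30.2
tool_pos: [0.4005, 0.298, 0.1671]
ee_rot: [-3.138, -0.005, -0.0]
wrist_force: [-0.0, 0.2, -0.2]
width: 0.0607
finger_force: 30.0
```

carry_out:
  motion: "0 0.06 0 0; 0 0.17 0 0; 0 0.3 0 0; 0.01 0.45 0 0; 0.02 0.6 0 0; 0.03 0.72 0 0; 0.03 0.79 0 0; 0.03 0.808 0 0"

```text
time: 31.0
tool_pos: [0.4028, 0.1741, 0.1627]
ee_rot: [3.141, 0.002, -0.003]
wrist_force: [0.6, -0.3, -1.1]
width: 0.0605
finger_force: 30.0
```

carry_out:
  motion: "0 0.06 0 0; 0 0.17 0 0; 0 0.3 0 0; 0.01 0.45 0 0; 0.02 0.6 0 0; 0.03 0.72 0 0; 0.03 0.79 0 0; 0.03 0.808 0 0"

```text
time: 31.8
tool_pos: [0.4079, 0.054, 0.1637]
ee_rot: [-3.142, 0.0, -0.001]
wrist_force: [0.0, -0.6, -0.7]
width: 0.0608
finger_force: 30.0
```

carry_out:
  motion: "0 0.06 0 0; 0 0.17 0 0; 0 0.3 0 0; 0 0.45 0 0; 0 0.6 0 0; 0 0.72 0 0; 0 0.79 0 0; 0 0.808 0 0"

```text
time: 32.6
tool_pos: [0.4079, -0.0671, 0.1638]
ee_rot: [-3.141, 0.0, -0.001]
wrist_force: [0.7, -0.5, -1.3]
width: 0.0607
finger_force: 30.0
```

carry_out:
  motion: "0 0.06 0 0; 0 0.17 0 0; 0 0.3 0 0; 0 0.45 0 0; 0 0.6 0 0; 0 0.72 0 0; 0 0.79 0 0; 0 0.808 0 0"

```text
time: 33.4
tool_pos: [0.4079, -0.1883, 0.1637]
ee_rot: [-3.141, 0.0, -0.001]
wrist_force: [-0.5, -0.4, -1.4]
width: 0.0606
finger_force: 30.0
```

carry_out:
  motion: "0 0 0.05 0; 0 0 0.15 0; 0 0 0.28 0; 0 0 0.42 0; 0 0 0.55 0; 0 0 0.64 0; 0 0 0.7 0; 0 0 0.7 0"

```text
time: 34.2
tool_pos: [0.4071, -0.1869, 0.0575]
ee_rot: [-3.14, 0.002, 0.0]
wrist_force: [0.1, 0.1, -1.0]
width: 0.0608
finger_force: 30.0
```

carry_out:
  motion: "0 0 0.015 0; 0 0 0.03 0; 0 0 0.045 0; 0 0 0.055 0; 0 0 0.06 0; 0 0 0.06 0; 0 0 0.06 0; 0 0 0.06 0"

```text
time: 35.0
tool_pos: [0.4079, -0.1879, 0.0499]
ee_rot: [3.141, -0.0, -0.001]
wrist_force: [0.5, -0.2, -1.1]
width: 0.0609
finger_force: 30.0
```

carry_out:
  motion: "0 0 0.002 0; 0 0 0.004 0; 0 0 0.006 0; 0 0 0.008 0; 0 0 0.008 0; 0 0 0.008 0; 0 0 0.008 0; 0 0 0.008 0"

```text
time: 35.8
tool_pos: [0.4079, -0.1878, 0.0488]
ee_rot: [3.141, -0.0, -0.0]
wrist_force: [-0.4, 0.3, -0.4]
width: 0.0602
finger_force: 30.0
```

carry_out:
  motion: "0 0 0.002 0; 0 0 0.004 0; 0 0 0.006 0; 0 0 0.008 0; 0 0 0.008 0; 0 0 0.008 0; 0 0 0.008 0; 0 0 0.008 0"

```text
time: 36.6
tool_pos: [0.408, -0.1879, 0.0487]
ee_rot: [3.141, -0.0, -0.0]
wrist_force: [-2.0, 2.0, 7.5]
width: 0.0606
finger_force: 30.0
```

carry_out:
  motion: "0 0 0 0; 0 0 0 0; 0 0 0 0; 0 0 0 0; 0 0 0 0; 0 0 0 0; 0 0 0 0; 0 0 0 0"
  grip: 0.8

```text
time: 37.4
tool_pos: [0.4078, -0.1878, 0.0474]
ee_rot: [3.141, 0.0, -0.0]
wrist_force: [0.1, 0.2, -0.2]
width: 0.0845
finger_force: 0.0
```

carry_out:
  motion: "0 0 -0.05 0; 0 0 -0.15 0; 0 0 -0.3 0; 0 0 -0.45 0; 0 0 -0.6 0; 0 0 -0.75 0; 0 0 -0.87 0; 0 0 -0.9 0"

```text
time: 38.2
tool_pos: [0.409, -0.1885, 0.1856]
ee_rot: [3.139, -0.005, -0.0]
wrist_force: [0.9, -0.7, 0.3]
width: 0.0845
finger_force: 0.0
```

carry_out:
  motion: "0 -0.1 0 0; 0 -0.25 0 0; 0.05 -0.42 0 0; 0.1 -0.6 0 0; 0.15 -0.75 0 0; 0.2 -0.86 0 0; 0.25 -0.91 0 0; 0.25 -0.91 0 0"

```text
time: 39.0
tool_pos: [0.4453, -0.05, 0.1813]
ee_rot: [-3.141, 0.002, 0.002]
wrist_force: [-0.0, -0.2, 0.3]
width: 0.0846
finger_force: 0.0
```

carry_out:
  motion: "0.03 -0.1 0 0; 0.06 -0.25 0 0; 0.1 -0.42 0 0; 0.14 -0.6 0 0; 0.18 -0.75 0 0; 0.22 -0.86 0 0; 0.25 -0.91 0 0; 0.25 -0.91 0 0"

```text
time: 39.8
tool_pos: [0.483, 0.0851, 0.1819]
ee_rot: [3.141, 0.001, 0.0]
wrist_force: [0.7, 0.5, 0.2]
width: 0.0843
finger_force: 0.0
```

carry_out:
  motion: "0.03 -0.1 0 0; 0.06 -0.25 0 0; 0.1 -0.42 0 0; 0.14 -0.6 0 0; 0.18 -0.75 0 0; 0.22 -0.86 0 0; 0.25 -0.91 0 0; 0.25 -0.91 0 0"

```text
time: 40.6
tool_pos: [0.5209, 0.222, 0.1821]
ee_rot: [3.141, 0.0, 0.0]
wrist_force: [1.7, -0.3, -0.6]
width: 0.0845
finger_force: 0.0
```

```bash
python3 - <<'E'
from h import *
print(robot.get_obs()["tool_pos"])
s=snapshot("side");im=cv2.resize(s["image"][150:300,180:340,::-1],None,fx=4,fy=4,interpolation=2)
for z,r in((0,.02),(.086,.012)):
    c=np.array([proj(s,(.521+r*np.cos(b),.222+r*np.sin(b),z)) for b in np.linspace(0,6.28,40)])
    cv2.polylines(im,[((c-[180,150]+.5)*4).round().astype(np.int32)],True,(0,255,255),1)
cv2.imwrite("pics/s5.png",im)
E
```

```text
[0.52092376 0.2219956  0.18207123]
```

View pics/s5.png

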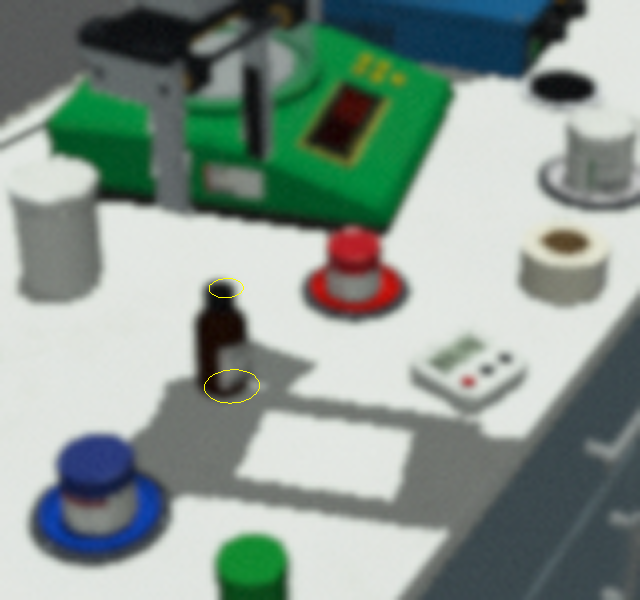

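All three jars stand in their holders: blue (97,500), red (355,270), white (600,150). The bottle overlay sits a few pixels too far right, so I'll triangulate the bottle from the side outline.

```bash
python3 - <<'E'
from h import *
from scipy.optimize import least_squares
s=snapshot("side");im=s["image"].astype(int).sum(2)
# side: body mid-columns per row
for v in (221,224,234,238,242): 
    r=np.where(im[v,222:250]<200)[0]+222; print(v,r.min(),r.max())
b=[]
for v in (232,234,236):
    r=np.where(im[v,222:250]<260)[0]+222;b.append((r.min()+r.max())/2)
print(b,[np.round(proj(s,(.521,.222,z)),1) for z in(0,.04,.086)],[np.round(proj(s,(.523,.2235,z)),1) for z in(0,.04,.086)])
E
```

```text
221 233 236
224 232 237
234 230 240
238 230 234
242 230 234
[np.float64(234.5), np.float64(234.5), np.float64(234.5)] [array([237.4, 245.9]), array([236.7, 234.8]), array([236. , 221.4])] [array([236.5, 246. ]), array([235.9, 234.8]), array([235.1, 221.4])]
```

carry_out:
  motion: "0.014 -0.013 0 0; 0.014 -0.013 0.1 0; 0.014 -0.013 0.2 0; 0.014 -0.013 0.32 0; 0.014 -0.013 0.44 0; 0.014 -0.013 0.54 0; 0.014 -0.013 0.6 0; 0.014 -0.013 0.6 0"

```text
time: 41.5
tool_pos: [0.5213, 0.223, 0.09]
ee_rot: [3.14, 0.004, -0.001]
wrist_force: [-0.0, 0.0, 0.6]
width: 0.0846
finger_force: 0.0
```

carry_out:
  motion: "0 0 0.06 0; 0 0 0.12 0; 0 0 0.18 0; 0 0 0.24 0; 0 0 0.3 0; 0 0 0.36 0; 0 0 0.36 0; 0 0 0.36 0"

```text
time: 42.3
tool_pos: [0.5225, 0.2236, 0.0381]
ee_rot: [3.141, 0.001, -0.0]
wrist_force: [1.2, 0.3, -0.1]
width: 0.0848
finger_force: 0.0
```

carry_out:
  motion: "0 0 0 0; 0 0 0 0; 0 0 0 0; 0 0 0 0; 0 0 0 0; 0 0 0 0; 0 0 0 0; 0 0 0 0"
  grip: -1

```text
time: 43.1
tool_pos: [0.5226, 0.2236, 0.0384]
ee_rot: [3.142, -0.0, -0.0]
wrist_force: [1.1, 0.4, -0.3]
width: 0.0387
finger_force: 30.0
```

carry_out:
  motion: "0 0 -0.02 0; 0 0 -0.08 0; 0 0 -0.18 0; 0 0 -0.32 0; 0 0 -0.5 0; 0 0 -0.7 0; 0 0 -0.88 0; 0 0 -1 0"

```text
time: 43.9
tool_pos: [0.5236, 0.2239, 0.1928]
ee_rot: [-3.14, -0.005, -0.0]
wrist_force: [-0.5, -0.5, -0.9]
width: 0.0392
finger_force: 30.0
```

carry_out:
  motion: "-0.01 0.06 0 0; -0.03 0.18 0 0; -0.05 0.34 0 0; -0.07 0.52 0 0; -0.1 0.7 0 0; -0.1 0.84 0 0; -0.1 0.92 0 0; -0.1 0.932 0 0"

```text
time: 44.7
tool_pos: [0.5067, 0.0819, 0.1872]
ee_rot: [3.141, 0.002, -0.003]
wrist_force: [0.1, 0.1, -1.5]
width: 0.0387
finger_force: 30.0
```

carry_out:
  motion: "0 0.06 0 0; 0 0.18 0 0; 0 0.34 0 0; 0 0.52 0 0; 0 0.7 0 0; 0 0.84 0 0; 0 0.92 0 0; 0 0.932 0 0"

```text
time: 45.5
tool_pos: [0.5075, -0.0567, 0.1882]
ee_rot: [-3.141, 0.0, -0.002]
wrist_force: [0.3, 0.5, -1.9]
width: 0.0389
finger_force: 30.0
```

carry_out:
  motion: "0 0.06 0 0; 0 0.18 0 0; 0 0.34 0 0; 0 0.52 0 0; 0 0.7 0 0; 0 0.84 0 0; 0 0.92 0 0; 0 0.932 0 0"

```text
time: 46.3
tool_pos: [0.5075, -0.1964, 0.1882]
ee_rot: [-3.141, 0.0, -0.001]
wrist_force: [-0.2, 0.0, -0.3]
width: 0.0391
finger_force: 30.0
```

carry_out:
  motion: "0 0.06 0 0; 0 0.18 0 0; 0 0.34 0 0; 0 0.52 0 0; 0 0.7 0 0; 0 0.84 0 0; 0 0.92 0 0; 0 0.932 0 0"

```text
time: 47.1
tool_pos: [0.5071, -0.3369, 0.188]
ee_rot: [-3.141, 0.0, -0.002]
wrist_force: [0.2, -0.3, -1.1]
width: 0.039
finger_force: 30.0
```

```bash
python3 - <<'E'
from h import *
print(robot.get_obs()["tool_pos"])
t=snapshot("top");s=snapshot("side");f=lambda i,u,v:cv2.resize(i["image"][v:v+120,u:u+100,::-1],None,fx=4,fy=4,interpolation=2)
cv2.imwrite("pics/s6.png",np.hstack([f(t,370,120),f(s,270,110)]))
E
```

```text
[ 0.50714957 -0.33689732  0.18804749]
```

View pics/s6.png

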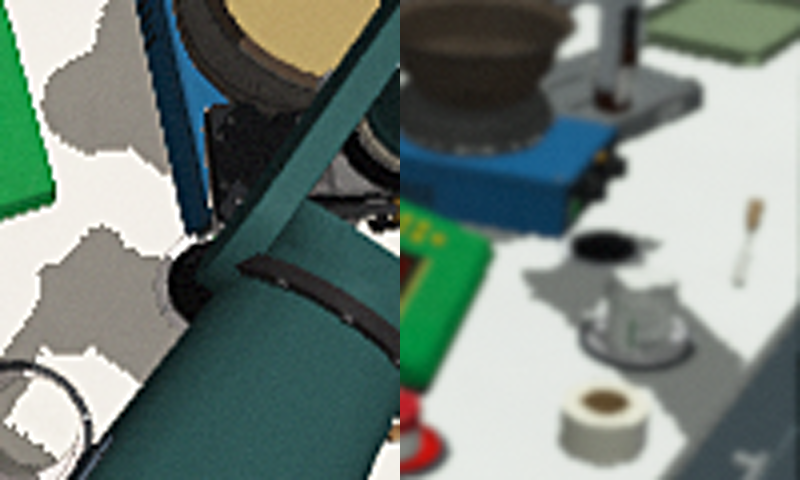

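```bash
python3 - <<'E'
from h import *
t=snapshot("top");s=snapshot("side")
print("plate corner",ray(s,308.7,168.7,0),ray(s,316,174,0.0),"top edge at z.06",ray(s,310,155,.06),"pot front",ray(t,447,147,.12),"knob low end",ray(s,321,157,.03),"holder",ray(s,271+49.8,110+61.5,.007),[proj(s,(.508,-.3355,.007))])
E
```

```text
plate corner [ 0.56522711 -0.34511099] [ 0.51984075 -0.31699656] top edge at z.06 [ 0.56333356 -0.3458932 ] pot front [ 0.5989117  -0.37682349] knob low end [ 0.54377993 -0.41259083] holder [ 0.50726103 -0.33358145] [(np.float64(320.8297517836502), np.float64(171.2702535652084))]
```

The black holder is confirmed at (0.508, -0.335). The hot plate and pot clear the gripper (plate from x = 0.56), so I'm lowering.

carry_out:
  motion: "0.005 -0.01 0.05 0; 0.005 -0.01 0.15 0; 0.005 -0.01 0.3 0; 0.005 -0.01 0.46 0; 0.005 -0.01 0.62 0; 0.005 -0.01 0.76 0; 0.005 -0.01 0.85 0; 0.005 -0.01 0.88 0"

```text
time: 48.1
tool_pos: [0.5068, -0.3327, 0.0535]
ee_rot: [-3.139, 0.004, 0.0]
wrist_force: [-0.5, 0.4, -1.1]
width: 0.0391
finger_force: 30.0
```

carry_out:
  motion: "0 0 0.02 0; 0 0 0.04 0; 0 0 0.055 0; 0 0 0.07 0; 0 0 0.08 0; 0 0 0.08 0; 0 0 0.08 0; 0 0 0.08 0"

```text
time: 48.9
tool_pos: [0.5082, -0.3342, 0.0446]
ee_rot: [3.141, -0.0, -0.0]
wrist_force: [-0.1, 0.2, -0.9]
width: 0.0391
finger_force: 30.0
```

carry_out:
  motion: "0 0 0.002 0; 0 0 0.004 0; 0 0 0.006 0; 0 0 0.008 0; 0 0 0.008 0; 0 0 0.008 0; 0 0 0.008 0; 0 0 0.008 0"

```text
time: 49.7
tool_pos: [0.5082, -0.3341, 0.0433]
ee_rot: [3.141, -0.0, -0.0]
wrist_force: [0.5, 0.3, -1.9]
width: 0.0392
finger_force: 30.0
```

carry_out:
  motion: "0 0 0.002 0; 0 0 0.004 0; 0 0 0.006 0; 0 0 0.008 0; 0 0 0.009 0; 0 0 0.009 0; 0 0 0.009 0; 0 0 0.009 0"

```text
time: 50.5
tool_pos: [0.5082, -0.3342, 0.0424]
ee_rot: [3.141, -0.0, -0.0]
wrist_force: [-1.3, 2.2, 4.1]
width: 0.0386
finger_force: 30.0
```

Contact. Releasing, rising straight up and backing off towards the robot.

carry_out:
  motion: "0 0 0 0; 0 0 0 0; 0 0 0 0; 0 0 0 0; 0 0 0 0; 0 0 0 0; 0 0 0 0; 0 0 0 0"
  grip: 0.35

```text
time: 51.3
tool_pos: [0.5081, -0.3341, 0.0419]
ee_rot: [3.141, -0.0, -0.0]
wrist_force: [0.4, 0.0, -1.2]
width: 0.0633
finger_force: 0.0
```

carry_out:
  motion: "0 0 -0.03 0; 0 0 -0.1 0; 0 0 -0.2 0; 0 0 -0.35 0; 0 0 -0.52 0; 0 0 -0.7 0; 0 0 -0.9 0; 0 0 -1 0"

```text
time: 52.1
tool_pos: [0.5093, -0.335, 0.1972]
ee_rot: [3.137, -0.006, -0.0]
wrist_force: [0.1, 0.5, 0.4]
width: 0.0635
finger_force: 0.0
```

carry_out:
  motion: "0 0 -0.1 0; -0.1 0.1 -0.2 0; -0.25 0.25 -0.2 0; -0.4 0.4 -0.2 0; -0.55 0.55 -0.2 0; -0.7 0.7 -0.2 0; -0.85 0.8 -0.2 0; -0.9 0.8 -0.2 0"

```text
time: 52.9
tool_pos: [0.3708, -0.4554, 0.2211]
ee_rot: [-3.141, 0.002, -0.004]
wrist_force: [0.2, 0.5, -0.6]
width: 0.0634
finger_force: 0.0
```

carry_out:
  motion: "-0.1 0.1 0 0; -0.2 0.2 0 0; -0.3 0.3 0 0; -0.45 0.4 0 0; -0.6 0.45 0 0; -0.7 0.45 0 0; -0.7 0.45 0 0; -0.7 0.45 0 0"

```text
time: 53.7
tool_pos: [0.2688, -0.5208, 0.2221]
ee_rot: [-3.141, -0.001, 0.0]
wrist_force: [-0.2, -0.1, 1.0]
width: 0.0631
finger_force: 0.0
```

```bash
python3 - <<'E'
from h import *
print(robot.get_obs()["tool_pos"])
t=snapshot("top");s=snapshot("side")
a=cv2.resize(t["image"][160:270,120:450,::-1],None,fx=2.4,fy=2.4,interpolation=2)[:,:790];b=cv2.resize(s["image"][140:300,160:424,::-1],(790,320),interpolation=2)
cv2.imwrite("pics/s7.png",np.vstack([a,b]))
E
```

```text
[ 0.26878547 -0.52078309  0.22205698]
```

View pics/s7.png

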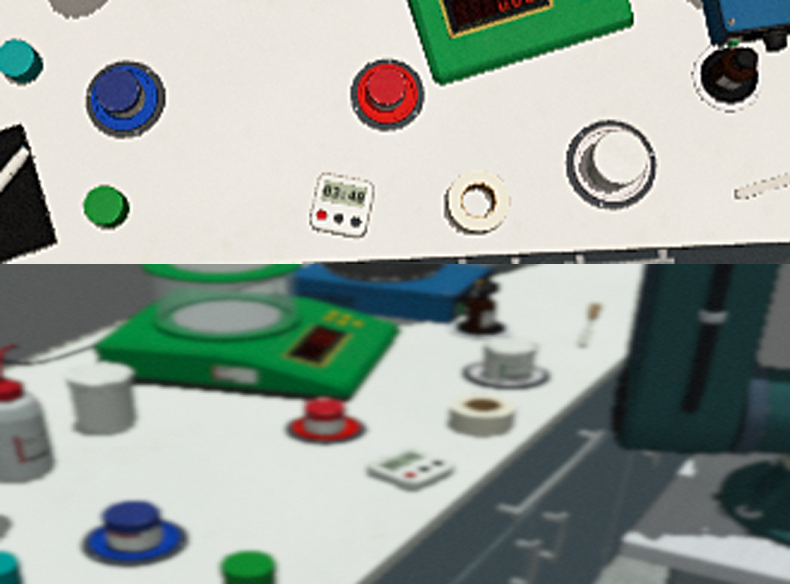

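All four stand upright in their rings: blue (122,92), red (387,88), white (615,160) and the bottle in black (735,70). The timer and label roll haven't moved, so I'm handing in.

```bash
python3 -c "
from bench import robot
print(robot.close_job())"
```

```text
the job is handed in; nothing more can be done
None
```

The job is handed in: the final top and side pictures show all four containers upright in the holders matching their lids or caps, with the timer and label roll left where they lay, after about 54 s of the 120 s allowed.

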